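# Put the button sample boards on display

### The job

The button sample boards on the shop counter are lying face down. Turn every one of them over so its buttons show, by pushing it up against the upright wooden ledge until it stands and can be tipped over backwards (or as you find best), and slide each, face up, into a bay of its own in the low glass-topped display case until it is fully home, flush with the front edge of the glass. Leave the jar and the vase where they are.

Things in the scene. Friction and masses are not known exactly. Their poses are not given: they have to be found in the camera images.
- board1_mid (a point): Centre of a loose plywood button sample board (0.12 kg), a slab 110 x 60 x 16 mm (x, y, z): plain back, framed face with rows of dark buttons on white card. Origin at the middle of the slab; x along the length, y across the width, z points OUT OF THE PLAIN BACK: z up = face down, z down = face up (buttons showing). May be absent.
- board1: The same board 1; origin on its button face, in the middle (8 mm from the centre, along -z); same axes. Held across its width with a light grip (20 N) it swivels in the fingers when one end is pressed up by the ledge.
- board2_mid (a point): Centre of a loose plywood button sample board (0.12 kg), a slab 110 x 60 x 16 mm (x, y, z): plain back, framed face with rows of dark buttons on white card. Origin at the middle of the slab; x along the length, y across the width, z points OUT OF THE PLAIN BACK: z up = face down, z down = face up (buttons showing). May be absent.
- board2: The same board 2; origin on its button face, in the middle (8 mm from the centre, along -z); same axes. Held across its width with a light grip (20 N) it swivels in the fingers when one end is pressed up by the ledge.
- board3_mid (a point): Centre of a loose plywood button sample board (0.12 kg), a slab 110 x 60 x 16 mm (x, y, z): plain back, framed face with rows of dark buttons on white card. Origin at the middle of the slab; x along the length, y across the width, z points OUT OF THE PLAIN BACK: z up = face down, z down = face up (buttons showing). May be absent.
- board3: The same board 3; origin on its button face, in the middle (8 mm from the centre, along -z); same axes. Held across its width with a light grip (20 N) it swivels in the fingers when one end is pressed up by the ledge.
- ledge: Upright dark wooden ledge fixed to the counter, a plain wall 22 mm thick (x), 160 mm long (y), 60 mm high, flat level top. Origin at the centre of its underside on the counter, x is the wall's normal and points away from the robot. It does not move, so a board can be stood up against it.
- case: Low fixed display case, 116 mm deep (x), 258 mm wide (y): three open-fronted bays side by side under one clear glass top, whose underside is 26 mm and top 31 mm above the counter; dark wood walls. Origin at the centre of its underside; x points into the case, the open front is at x = -58 mm. Bay floor is the bare counter, no step. Bay centre lines at y = -84, 0, +84 mm.
- bay1 (a point): Middle of the open front of bay 1, at counter height, under the glass's front edge; x points into the bay. The bay is 78 mm wide and 112 mm deep; the dividers are 6 mm thick and reach the front.
- bay2 (a point): Middle of the open front of bay 2, at counter height, under the glass's front edge; x points into the bay. The bay is 78 mm wide and 112 mm deep; the dividers are 6 mm thick and reach the front.
- bay3 (a point): Middle of the open front of bay 3, at counter height, under the glass's front edge; x points into the bay. The bay is 78 mm wide and 112 mm deep; the dividers are 6 mm thick and reach the front.
- jar: Bystander: green glass jar with a dark lid, 72 mm diameter, 78 mm tall; origin at the centre of its underside.
- vase: Bystander: white vase with three flowers, 96 mm diameter, 190 mm tall with flowers; origin at the centre of its underside.

How it is judged:
By the outcome, as a careful person would: the job done as asked, in the order asked, and still so for the second after the job is handed in, with the robot touching nothing.
Of board1, board2, board3 only 2 to 3 are there at a start; the rules pass over those that are not, and their reading is None.
At some moment in a run one of board1, board2, board3 may be knocked a few centimetres aside while the robot is not near it.
Once in a run the grip may slacken for a moment while it holds something.
It also fails if it takes over 210 s, if anything falls off the work surface, if the arm or the gripper's body presses on something with over 40 N, if the wrist force passes 120 N, or if a joint passes its speed limit or range.

### The arm

A 7-joint arm with a two-finger parallel gripper is mounted at the origin on the work surface. World frame = base frame: x ahead of the robot, y to its left, z up, the work surface at z = 0. Lengths are in mm, angles in rad, forces in N, time in s.
With the tool pointing down it reaches from about 425 to 925 mm from the base axis. Payload 6.8 kg.
Tool frame: the origin (TCP) lies at the very end of the fingers, on their centre line; the grasp point (between the pads) lies behind it (bot.grasp_offset is the z of the grasp point in the tool frame, in mm); z points along the fingers, x is the direction in which the jaws open and shut, and the axes are right-handed (so a half turn about z gives the same grasp; the last joint's range is limited). The gripper opens to 88 mm and grips with 3 to 60 N. Pads are 20 mm wide; open, the fingers measure 115 mm over their backs; the gripper's body (75 mm by 178 mm) begins 61 mm behind the grasp point.
Start: joints at [-1.401, 0.477, 0.022, 1.555, -0.011, 1.109, -0.083], TCP at [185.108, 649.14, 222.664] pointing down, gripper open.
Joint ranges: [-2.96, 2.96], [-0.34, 2.1], [-1.41, 1.46], [0.24, 2.44], [-1.37, 4.51], [0.17, 1.92], [-2.96, 2.96]. Speed limits (rad/s): [2.39, 2.39, 3.14, 3.14, 3.14, 3.14, 3.14].

### API

Orientations are given as a unit quaternion [x, y, z, w].
In Python, from bench import bot, fingers, viewer, spotter gives the robot as it stands. The module is installed in compiled form; this text tells all that it offers. Calls block until the motion is done:
- bot.reach(position, orientation): joint-space move of the TCP to a pose.
- bot.servo_line(position, max_speed=150, ori=None, max_force=None): straight line of the TCP; ori=None keeps the orientation; max_speed is the mean speed in mm/s. With max_force (N) it stops when the force on the tool has changed by that much, and returns True; else False.
- bot.move_j(angles): joint-space move.
- fingers.move_gripper(opening): opening from 0.0 (shut) to 1.0 (fully open); the grip force is fixed at half the most; returns when the fingers have stopped.
- bot.pause(seconds).
- bot.ik(position, orientation): joint angles nearest the present ones, or None.
- bot.state(): the state.
- viewer.camera(name): name is "scene" or "top" or "wrist"; returns the picture (420x560x3 uint8, red, green, blue); there is no depth.
- viewer.camera_info(name): a dict with "camera_matrix" (3x3 intrinsics, pixels), "position" and "attitude" of the camera in the world. Camera axes: x right, y up, looking along -z (the intrinsics and any distortion apply to the point x, -y, -z); pixel columns grow to the right and rows downward; lengths in mm; the calibration is good to about 2 mm. A picture is of the moment at which its call begins: read the wrist's pose just before it. camera_info takes no time and is no camera call; for the wrist camera it gives the pose at the moment of the call.
A pose or a line that the arm cannot do raises bot.PlanningError and nothing moves.
- bot.hand_in(): hands the job in, once; it reports no verdict.
Trained networks look in the newest picture that a camera, given by its name, has taken for a name from the list of things; names that differ only in an ending like _2 or _b are one class to them, and where a whole thing is asked for, a point or a joint stands for the part that bears it (a point fixed in the world has none). Each returns a list of dicts, best first, with "confidence" (0 to 1); they miss things now and then, are a little off and sometimes report something else, mostly with a low value. They report only what shows in the picture. A call takes as long as a camera call.
- spotter.recognise(camera, target): "location" ([column, row] in pixels, amid what is visible of it).
The state is a dict: "t": time; "joints": joint angles; "joint_velocities": joint speeds; "tau": joint torques, N m; "ee_pos": TCP position; "orientation": TCP orientation; "contact_force": force on the tool from outside, world axes, zero at the start; "torque": the same for the moment, N m; "width": opening from 0.0 (shut) to 1.0 (fully open).
Only numpy, scipy, OpenCV 4.12 (cv2) and the standard library are available. Lean on these libraries where they do the work, as an engineer would, in place of code of your own. Each camera call takes 0.05 s, during which the arm holds its last target.

## Working session

There is one attempt and no reset: what is moved stays moved. The work goes in short steps, each a Python script; the robot and the scene stay as the last script left them, time stands still between calls to the robot, and variables do not carry over. Pictures are saved under pics/ and viewed, and the job is handed in when it is done.

```bash
mkdir -p pics; ls; cat > h.py <<'E'
from bench import bot,fingers,viewer,spotter
import numpy as np,cv2
from scipy.spatial.transform import Rotation as R
def save(cam,name):
    im=viewer.camera(cam); cv2.imwrite('pics/'+name+'.png',im[:,:,::-1]); return im
E
python3 - <<'E'
from h import *
s=bot.state();print(s['t'],s['ee_pos'],s['orientation'],bot.grasp_offset)
for c in ['scene','top','wrist']:
    save(c,c+'0'); print(c,viewer.camera_info(c))
    if c!='wrist':
      for n in ['board1_mid','board1','ledge','case','bay1','jar','vase']:
        print(n,[(np.round(d['location']).tolist(),round(d['confidence'],2)) for d in spotter.recognise(c,n)])
E
```

```text
pics
0.0 [184.90764579 648.55811101 221.71279825] [ 7.98176568e-01  6.02422925e-01 -6.78935653e-04  5.69454911e-04] -18.700000000000003
scene {'camera_matrix': array([[444.41951385,   0.        , 287.48223547],
       [  0.        , 444.41951385, 209.05363415],
       [  0.        ,   0.        ,   1.        ]]), 'position': array([1182.51018502,  574.32239854,  835.67783859]), 'attitude': array([0.14958567, 0.36412468, 0.85164162, 0.3460403 ])}
board1_mid [([240.0, 137.0], 0.61)]
board1 [([240.0, 135.0], 0.88), ([214.0, 165.0], 0.74)]
ledge [([269.0, 204.0], 0.88)]
case [([384.0, 282.0], 0.73)]
bay1 [([384.0, 283.0], 0.67), ([241.0, 136.0], 0.5)]
jar [([216.0, 224.0], 0.69)]
vase [([262.0, 270.0], 0.92)]
top {'camera_matrix': array([[379.5444474 ,   0.        , 286.29492346],
       [  0.        , 379.5444474 , 211.96326654],
       [  0.        ,   0.        ,   1.        ]]), 'position': array([530.95953219, -40.67181911, 889.48163575]), 'attitude': array([ 0.01903498, -0.01830671, -0.70502228,  0.70869324])}
board1_mid [([443.0, 272.0], 0.85)]
board1 [([438.0, 272.0], 0.89), ([410.0, 204.0], 0.89)]
ledge [([307.0, 198.0], 0.67)]
case [([141.0, 204.0], 0.87), ([442.0, 273.0], 0.38)]
bay1 [([144.0, 205.0], 0.76), ([228.0, 116.0], 0.24)]
jar [([322.0, 134.0], 0.75), ([310.0, 199.0], 0.59)]
vase [([229.0, 114.0], 0.6)]
wrist {'camera_matrix': array([[315.95827652,   0.        , 275.52573811],
       [  0.        , 315.95827652, 207.64789806],
       [  0.        ,   0.        ,   1.        ]]), 'position': array([110.92767273, 670.71904051, 384.27735776]), 'attitude': array([-0.11324026, -0.08542282,  0.59613474,  0.790255  ])}
```

View pics/top0.png

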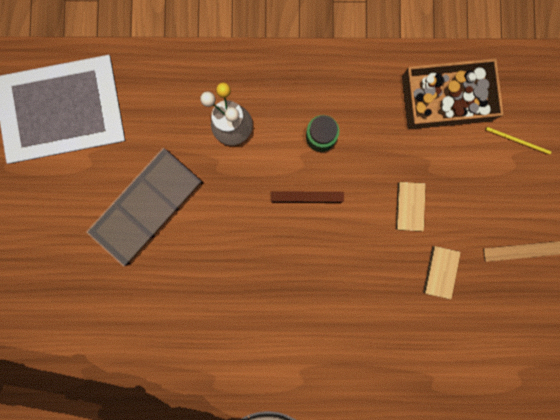

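View pics/scene0.png

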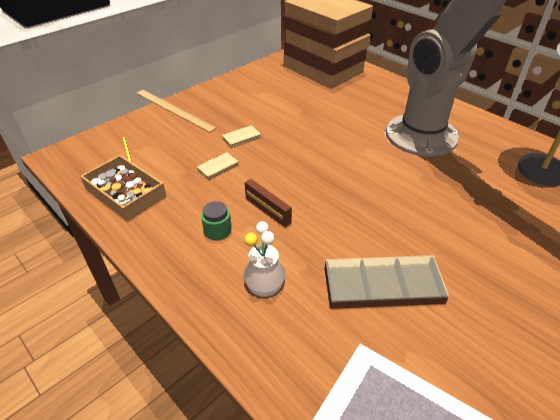

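View pics/wrist0.png

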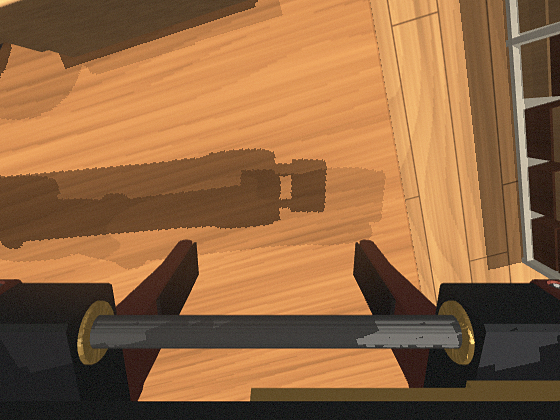

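```bash
python3 - <<'E'
import cv2
a=cv2.imread('pics/top0.png');b=cv2.imread('pics/scene0.png')
cv2.imwrite('pics/z1.png',cv2.resize(a[140:275,75:215],None,fx=4,fy=4,interpolation=2))
cv2.imwrite('pics/z2.png',cv2.resize(b[240:320,310:460],None,fx=5,fy=5,interpolation=2))
cv2.imwrite('pics/z3.png',cv2.resize(a[170:310,385:475],None,fx=4,fy=4,interpolation=2))
cv2.imwrite('pics/z4.png',cv2.resize(b[120:240,190:300],None,fx=5,fy=5,interpolation=2))
E
```

```text
(no output)
```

View pics/z1.png

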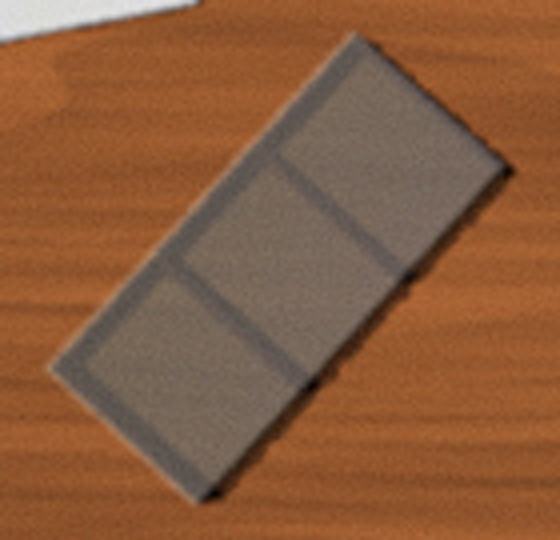

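View pics/z2.png

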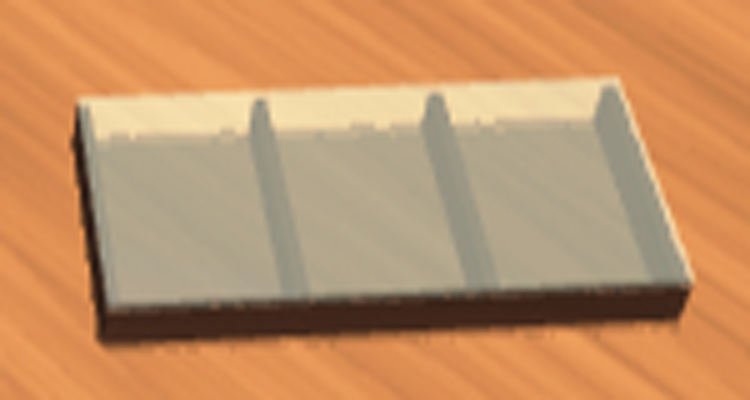

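View pics/z3.png

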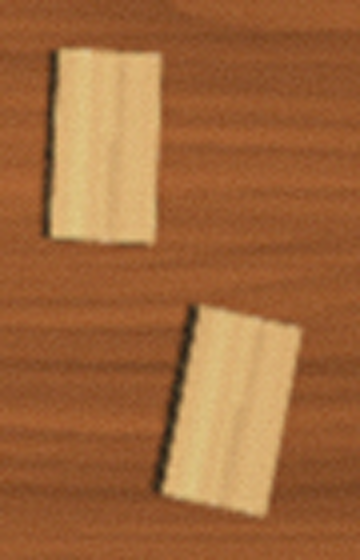

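View pics/z4.png

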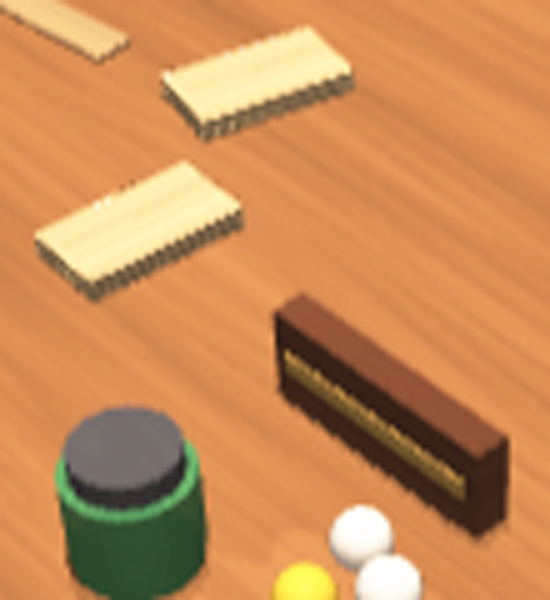

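```bash
cat >> h.py <<'E'
def p2w(cam,px,z,info=None):
    i=info or viewer.camera_info(cam); K=i['camera_matrix']
    px=np.atleast_2d(np.array(px,float))
    d=np.c_[(px[:,0]-K[0,2])/K[0,0],-(px[:,1]-K[1,2])/K[1,1],-np.ones(len(px))]
    d=R.from_quat(i['attitude']).apply(d); p=i['position']
    return p+d*((z-p[2])/d[:,2])[:,None]
def w2p(cam,P,info=None):
    i=info or viewer.camera_info(cam); K=i['camera_matrix']
    c=R.from_quat(i['attitude']).inv().apply(np.atleast_2d(P)-i['position'])
    return np.c_[K[0,2]+K[0,0]*c[:,0]/-c[:,2],K[1,2]+K[1,1]*-c[:,1]/-c[:,2]]
def rects(im,z=16,cam='top',lo=(12,60,150),hi=(24,150,255)):
    h=cv2.cvtColor(im,cv2.COLOR_RGB2HSV); m=cv2.inRange(h,lo,hi)
    out=[]
    for c in cv2.findContours(m,cv2.RETR_EXTERNAL,cv2.CHAIN_APPROX_NONE)[0]:
        if cv2.contourArea(c)<300: continue
        w=p2w(cam,c[:,0,:],z)[:,:2].astype(np.float32)
        (cx,cy),(a,b),t=cv2.minAreaRect(w)
        if a<b: t+=90;a,b=b,a
        out.append((round(cx,1),round(cy,1),round(a,1),round(b,1),round((t+90)%180-90,1)))
    return out
E
python3 - <<'E'
from h import *
im=cv2.imread('pics/top0.png')[:,:,::-1].copy()
h=cv2.cvtColor(im,cv2.COLOR_RGB2HSV);print(h[206,411],h[272,443],h[300,411],h[252,520])
print(rects(im))
c=np.array([[355,33],[513,170],[205,503],[48,370]])/4+[75,140]
w=p2w('top',c,31);print(w.round(1),w.mean(0))
print([np.linalg.norm(w[i]-w[i-1]).round(1) for i in range(4)])
# ledge top corners
print(p2w('top',[[271,192],[343,192],[343,201],[271,201]],60).round(1))
print(p2w('top',[[323,131],[231,128]],60).round(1))
# scene check of case: corners z2
c2=np.array([[80,100],[618,78],[692,285],[103,308]])/5+[310,240]
print(p2w('scene',c2,31).round(1))
E
```

```text
[ 18 117 216] [ 18 118 214] [ 12 182 146] [ 15 134 188]
[(440.8, -398.2, 111.3, 59.8, -12.2), (490.3, -580.9, 173.1, 30.3, -84.1), (592.0, -327.9, 112.1, 60.7, -2.3)]
[[720.7 241.2  31. ]
 [642.5 149.6  31. ]
 [453.3 319.6  31. ]
 [527.5 410.4  31. ]] [586.02677872 280.21760519  31.        ]
[np.float64(256.8), np.float64(120.5), np.float64(254.3), np.float64(117.2)]
[[ 618.5   -5.9   60. ]
 [ 619.3 -163.9   60. ]
 [ 599.5 -163.8   60. ]
 [ 598.7   -6.1   60. ]]
[[ 754.7 -120.    60. ]
 [ 760.4   83.7   60. ]]
[[647.6 158.5  31. ]
 [454.8 326.9  31. ]
 [533.9 414.   31. ]
 [726.6 243.3  31. ]]
```

```bash
cat >> h.py <<'E'
GO=18.7
def ori(phi,theta,s=1):
    """tool approach: tilt theta from down toward azimuth phi(deg); jaw tangential; s=1 => camera outward/up"""
    f,t=np.radians(phi),np.radians(theta)
    z=np.array([np.cos(f)*np.sin(t),np.sin(f)*np.sin(t),-np.cos(t)])
    x=s*np.array([np.sin(f),-np.cos(f),0]); y=np.cross(z,x)
    return R.from_matrix(np.c_[x,y,z]).as_quat()
def tcp(g,q,off=GO):   # grasp point g -> tcp
    return np.array(g,float)+R.from_quat(q).apply([0,0,off])
E
python3 - <<'E'
from h import *
for (x,y,yaw) in [(592,-328,-2.3),(441,-398,-12.2)]:
  for X,Y in [(x,y),(600,y),(560,-250)]:
   for dphi in [0,-20,-30]:
    for s in (1,-1):
     for th in (0,90,-45,-60):
      q=ori(yaw+dphi,th,s); g=[X,Y,14 if th<=0 else 78]
      j=bot.ik(tcp(g,q),q)
      print((X,Y),yaw+dphi,s,th,None if j is None else np.round(j,2).tolist())
E
```

```text
(592, -328) -2.3 1 0 [-0.11, 0.92, 0.81, 1.73, -0.85, 0.88, -0.53]
(592, -328) -2.3 1 90 [0.5, 1.11, 0.22, 2.21, 3.71, 1.82, 1.49]
(592, -328) -2.3 1 -45 [-0.03, 1.31, 0.83, 1.08, -0.41, 1.72, -0.91]
(592, -328) -2.3 1 -60 None
(592, -328) -2.3 -1 0 [0.11, 0.79, 0.44, 1.71, -0.46, 0.74, 2.32]
(592, -328) -2.3 -1 90 [1.76, 1.71, -1.2, 2.14, 3.86, 0.54, -0.46]
(592, -328) -2.3 -1 -45 [0.1, 1.21, 0.5, 1.06, -0.16, 1.68, 2.05]
(592, -328) -2.3 -1 -60 None
(592, -328) -22.3 1 0 [-0.22, 1.07, 1.05, 1.74, -1.08, 1.03, -0.72]
(592, -328) -22.3 1 90 [0.99, 1.19, -0.57, 2.28, 3.46, 1.64, 2.15]
(592, -328) -22.3 1 -45 [0.08, 1.33, 0.84, 1.01, -0.6, 1.85, -1.14]
(592, -328) -22.3 1 -60 None
(592, -328) -22.3 -1 0 [0.11, 0.79, 0.45, 1.71, -0.47, 0.75, 1.97]
(592, -328) -22.3 -1 90 [0.94, 1.17, -0.51, 2.28, 3.44, 1.66, -1.05]
(592, -328) -22.3 -1 -45 [0.18, 1.25, 0.55, 0.99, -0.38, 1.8, 1.85]
(592, -328) -22.3 -1 -60 None
(592, -328) -32.3 1 0 [-0.22, 1.07, 1.05, 1.74, -1.08, 1.03, -0.89]
(592, -328) -32.3 1 90 [-0.11, 1.22, 0.4, 2.34, 2.65, 1.73, 1.06]
(592, -328) -32.3 1 -45 [0.12, 1.34, 0.84, 1
[... 6833 characters left out ...]
-250) -32.2 -1 90 [-0.17, 1.21, 0.22, 2.43, 2.48, 1.84, -2.03]
(560, -250) -32.2 -1 -45 [0.12, 1.14, 0.51, 1.24, -0.47, 1.69, 1.72]
(560, -250) -32.2 -1 -60 None
(560, -250) -42.2 1 0 [-0.37, 1.0, 1.05, 1.9, -1.1, 0.96, -1.08]
(560, -250) -42.2 1 90 [-0.36, 1.2, 0.28, 2.39, 2.2, 1.61, 1.07]
(560, -250) -42.2 1 -45 [-0.05, 1.35, 1.05, 1.28, -0.93, 1.9, -1.23]
(560, -250) -42.2 1 -60 [0.44, 1.23, 0.02, 1.03, -0.28, 1.91, -1.8]
(560, -250) -42.2 -1 0 [-0.03, 0.72, 0.48, 1.88, -0.52, 0.67, 1.6]
(560, -250) -42.2 -1 90 [-0.5, 1.27, 0.42, 2.4, 2.17, 1.48, -2.19]
(560, -250) -42.2 -1 -45 [0.14, 1.14, 0.55, 1.26, -0.58, 1.69, 1.64]
(560, -250) -42.2 -1 -60 [0.44, 1.23, 0.02, 1.03, -0.28, 1.91, 1.35]
```

```bash
python3 - <<'E'
from h import *
for th0 in(-15,-20):
 for s in(1,-1):
  q=ori(-2.3,th0,s); print(th0,s,'grasp',np.round(bot.ik(tcp([607,-328.5,8],q,4),q),2))
  for P,phi in [((620,-290),-25),((640,-250),-21),((600,-320),-28)]:
   for z in (70,250):
    q=ori(phi,90+th0,s); j=bot.ik(tcp([*P,z],q,4),q); print(P,z,None if j is None else np.round(j,2).tolist())
E
```

```text
-15 1 grasp [-0.13  1.08  0.9   1.47 -0.7   1.21 -0.72]
(620, -290) 70 [0.17, 0.91, 0.11, 2.39, 2.97, 1.45, 1.46]
(620, -290) 250 [0.09, 0.41, 0.21, 2.44, 2.99, 1.0, 1.53]
(640, -250) 70 [-0.02, 0.94, 0.26, 2.39, 2.97, 1.44, 1.33]
(640, -250) 250 [0.05, 0.41, 0.18, 2.43, 3.0, 1.0, 1.54]
(600, -320) 70 [1.12, 1.15, -0.88, 2.34, 3.07, 1.43, 2.37]
(600, -320) 250 [1.31, 0.73, -1.19, 2.38, 2.74, 1.11, 2.38]
-15 -1 grasp [ 0.05  0.94  0.54  1.46 -0.37  1.11  2.19]
(620, -290) 70 [0.46, 0.9, -0.21, 2.37, 3.0, 1.44, -1.42]
(620, -290) 250 [1.25, 0.74, -1.19, 2.37, 2.74, 1.1, -0.75]
(640, -250) 70 [0.43, 0.9, -0.25, 2.36, 3.01, 1.44, -1.39]
(640, -250) 250 [1.19, 0.74, -1.19, 2.36, 2.74, 1.1, -0.75]
(600, -320) 70 [0.5, 0.9, -0.2, 2.38, 2.99, 1.46, -1.43]
(600, -320) 250 [1.31, 0.73, -1.19, 2.38, 2.74, 1.11, -0.76]
-20 1 grasp [-0.1   1.1   0.85  1.39 -0.6   1.29 -0.8 ]
(620, -290) 70 [0.27, 0.82, -0.0, 2.38, 2.98, 1.28, 1.56]
(620, -290) 250 [0.07, 0.35, 0.24, 2.41, 2.99, 0.82, 1.55]
(640, -250) 70 [0.04, 0.85, 0.2, 2.39, 3.0, 1.28, 1.4]
(640, -250) 250 [0.03, 0.35, 0.21, 2.4, 3.0, 0.82, 1.55]
(600, -320) 70 [1.19, 1.14, -0.99, 2.34, 2.96, 1.32, 2.47]
(600, -320) 250 [0.1, 0.35, 0.26, 2.42, 3.0, 0.83, 1.54]
-20 -1 grasp [ 0.05  0.98  0.54  1.38 -0.33  1.21  2.15]
(620, -290) 70 [0.26, 0.83, 0.02, 2.38, 2.98, 1.28, -1.6]
(620, -290) 250 [-0.38, 0.47, 0.8, 2.43, 3.2, 0.85, -1.95]
(640, -250) 70 [0.22, 0.82, -0.01, 2.37, 2.99, 1.28, -1.57]
(640, -250) 250 [-0.59, 0.59, 1.02, 2.43, 3.33, 0.89, -2.17]
(600, -320) 70 [0.29, 0.83, 0.04, 2.39, 2.98, 1.29, -1.62]
(600, -320) 250 [1.17, 0.52, -0.98, 2.35, 2.69, 0.9, -0.94]
```

```bash
cat >> h.py <<'E'
def st(msg=''):
    s=bot.state(); print(msg,'t%.1f'%s['t'],np.round(s['ee_pos'],1),'w%.3f'%s['width'],'F',np.round(s['contact_force'],1),np.round(s['joints'],2))
def grasp(x,y,yaw,off=15,th=-15):
    q=ori(yaw,th); u=np.array([np.cos(np.radians(yaw)),np.sin(np.radians(yaw)),0])
    t=np.array([x,y,5.])+u*off
    bot.reach(t+[0,0,90],q); 
    if bot.servo_line(t+[0,0,1],max_speed=100,max_force=8): st('contact')
    fingers.move_gripper(0.5); st('grasped')
    return t,q
E
python3 - <<'E'
from h import *
q=ori(-2.3,-15)
bot.reach([500,200,300],ori(20,0)); st()
t,q=grasp(592,-328,-2.3)
bot.servo_line(t+[0,0,60],max_speed=100); st('lift')
save('wrist','w1');save('top','t1')
E
```

```text
t2.9 [499.7 201.2 299.8] w1.001 F [ 0.4 -0.1 -0.1] [-1.1   0.21  0.71  1.82 -0.15  1.17 -1.56]
grasped t6.5 [ 607.1 -328.7    6.3] w0.679 F [0.7 0.3 1.1] [-0.08  1.03  0.79  1.47 -0.6   1.17 -0.79]
lift t7.3 [ 606.9 -328.3   64.8] w0.678 F [-0.  -0.6 -1.1] [-0.1   0.96  0.83  1.45 -0.56  1.25 -0.8 ]
```

View pics/w1.png

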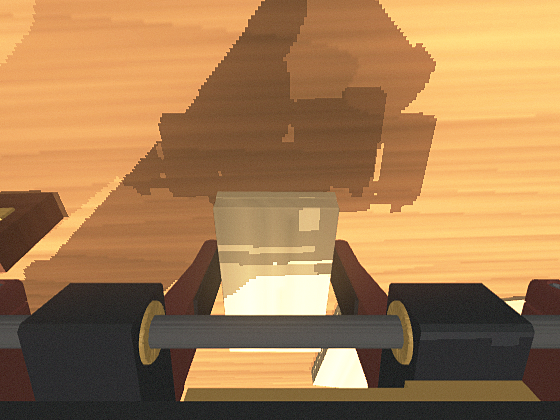

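View pics/t1.png

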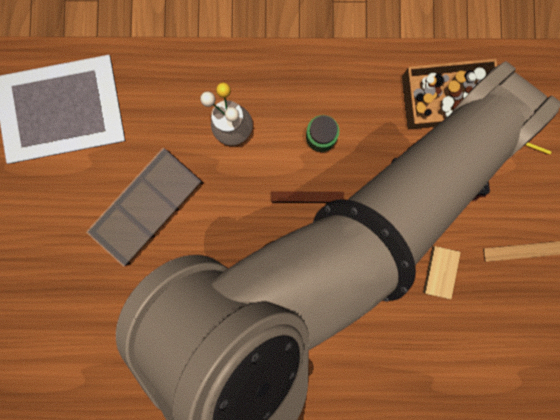

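```bash
cat >> h.py <<'E'
def flip_to(P,phi,th=75,zp=70,a=3,clear=25,zlift=260):
    s=bot.state(); p=np.array(s['ee_pos']); p[2]=zlift
    bot.servo_line(p,max_speed=150)
    q=ori(phi,th); T=lambda z:tcp([*P,z],q,a)
    j0=np.array(bot.state()['joints']); 
    m=j0.copy(); m[5]=.25; bot.move_j(m)
    jt=bot.ik(T(zp+clear+100),q); jl=bot.ik(T(zp),q); print(np.round(jt,2),np.round(jl,2))
    return T,q,jt
E
python3 - <<'E'
from h import *
T,q,jt=flip_to((640,-250),-21); st()
save('wrist','w2')
E
```

```text
[ 1.05  0.8  -0.99  2.38  2.86  1.2   2.28] [-0.65  1.55  1.02  2.42  2.94  1.39  0.34]
 t10.2 [ 892.9 -555.   430.7] w0.679 F [ 0.2 -1.4 -1.1] [-0.13  0.79  0.93  1.3  -0.45  0.25 -0.84]
```

View pics/w2.png

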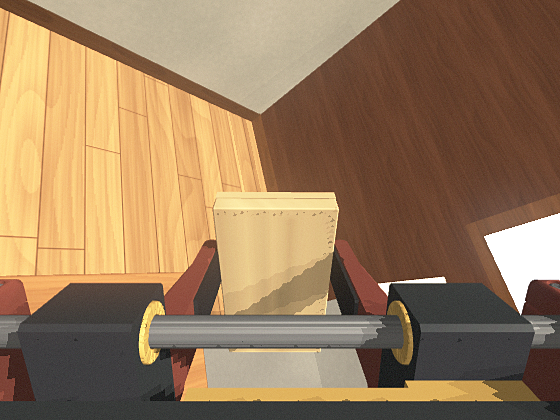

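```bash
python3 - <<'E'
from h import *
bot.move_j([.05,.2,.18,2.2,2.98,.25,1.5]); st()
P=(640,-250);q=ori(-21,75);T=lambda z:tcp([*P,z],q,3)
for z in (70,95,150,170,200): 
    j=bot.ik(T(z),q); print(z,None if j is None else np.round(j,2))
save('wrist','w3')
E
```

```text
t13.2 [ 677.5 -232.9  289.2] w0.676 F [-0.3  1.5 -0.9] [0.05 0.2  0.18 2.2  2.98 0.25 1.5 ]
70 [0.15 0.9  0.06 2.38 2.98 1.44 1.5 ]
95 [0.14 0.84 0.08 2.4  2.99 1.39 1.5 ]
150 [0.11 0.69 0.12 2.43 2.99 1.27 1.5 ]
170 [0.1  0.63 0.13 2.43 2.99 1.22 1.5 ]
200 [0.07 0.55 0.16 2.44 3.   1.14 1.51]
```

View pics/w3.png

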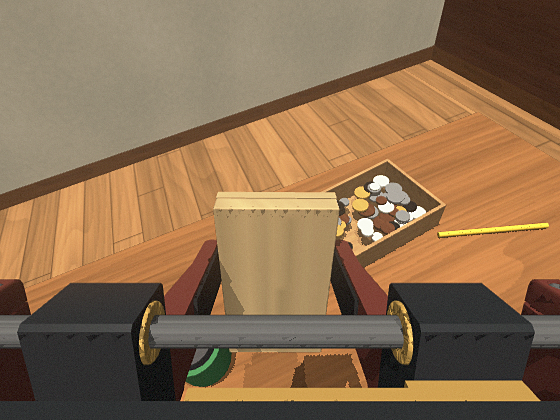

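```bash
python3 - <<'E'
from h import *
P=(640,-250);q=ori(-21,75);T=lambda z:tcp([*P,z],q,3)
bot.move_j(bot.ik(T(130),q)); st()
print(bot.servo_line(T(78),max_speed=80,max_force=6)); 
print(bot.servo_line(T(64),max_speed=15,max_force=4)); st()
save('scene','s4'); save('wrist','w4')
E
python3 -c "
import cv2
b=cv2.imread('pics/s4.png')
cv2.imwrite('pics/s4z.png',cv2.resize(b[60:280,130:400],None,fx=2.5,fy=2.5,interpolation=2))"
```

```text
t14.2 [ 643.6 -251.2  129.8] w0.684 F [-0.1  0.2 -1.9] [0.12 0.74 0.1  2.42 2.99 1.32 1.5 ]
False
True
 t15.6 [ 643.1 -251.    70.9] w0.681 F [-1.8  0.7  3.8] [0.14 0.9  0.08 2.38 2.98 1.44 1.48]
```

View pics/s4z.png

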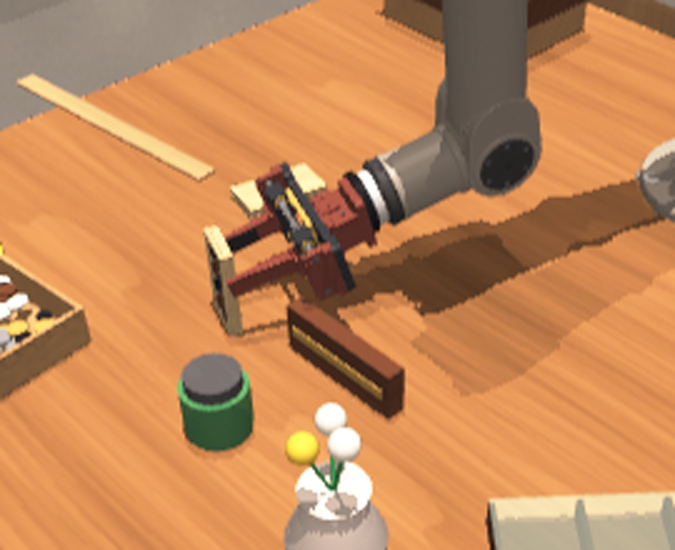

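```bash
python3 - <<'E'
from h import *
s=bot.state();p=np.array(s['ee_pos'])
print(bot.servo_line(p-[0,0,1.5],max_speed=10,max_force=6)); st()
fingers.move_gripper(1.0); st('open')
q=ori(-21,75); d=R.from_quat(q).apply([0,0,1.])
bot.servo_line(p-d*70,max_speed=60); st()
save('scene','s5');save('wrist','w5')
E
python3 -c "
import cv2
b=cv2.imread('pics/s5.png')
cv2.imwrite('pics/s5z.png',cv2.resize(b[60:280,130:400],None,fx=2.5,fy=2.5,interpolation=2))"
```

```text
False
 t15.9 [ 643.4 -251.1   70.9] w0.680 F [-2.8  1.8  7.6] [0.14 0.91 0.08 2.38 2.98 1.44 1.48]
open t16.6 [ 643.  -251.    69.3] w1.005 F [-0.6  0.6 -0.9] [0.14 0.91 0.08 2.38 2.98 1.44 1.48]Traceback (most recent call last):
  File "<stdin>", line 6, in <module>
bench.PlanningError: the arm cannot follow that straight line within its joint ranges
[ WARN:0@0.017] global loadsave.cpp:275 findDecoder imread_('pics/s5.png'): can't open/read file: check file path/integrity
Traceback (most recent call last):
TypeError: 'NoneType' object is not subscriptable
```

```bash
python3 - <<'E'
from h import *
s=bot.state();p=np.array(s['ee_pos'])
q=ori(-21,75); d=R.from_quat(q).apply([0,0,1.])
for r in (20,25,30,40,50):
  for th in (75,65,55,45):
    for up in (0,20):
     j=bot.ik(p-d*r+[0,0,up],ori(-21,th)); print(r,th,up,None if j is None else np.round(j,2)[[0,1,2,3,5]])
E
```

```text
20 75 0 [0.14 0.9  0.07 2.42 1.48]
20 75 20 [0.18 0.84 0.02 2.44 1.44]
20 65 0 [0.13 0.74 0.09 2.42 1.14]
20 65 20 [0.12 0.69 0.1  2.42 1.09]
20 55 0 [0.12 0.61 0.12 2.37 0.79]
20 55 20 [0.11 0.56 0.13 2.37 0.74]
20 45 0 [0.12 0.53 0.14 2.28 0.45]
20 45 20 [0.11 0.48 0.15 2.28 0.4 ]
25 75 0 [0.14 0.9  0.06 2.44 1.49]
25 75 20 [ 0.36  0.83 -0.18  2.43  1.44]
25 65 0 [0.13 0.74 0.09 2.43 1.15]
25 65 20 [0.12 0.68 0.1  2.43 1.1 ]
25 55 0 [0.12 0.61 0.12 2.38 0.79]
25 55 20 [0.11 0.56 0.12 2.38 0.74]
25 45 0 [0.11 0.52 0.14 2.29 0.45]
25 45 20 [0.11 0.48 0.15 2.29 0.4 ]
30 75 0 [ 0.36  0.89 -0.18  2.43  1.5 ]
30 75 20 None
30 65 0 [ 0.36  0.73 -0.18  2.42  1.15]
30 65 20 [ 0.36  0.67 -0.18  2.43  1.1 ]
30 55 0 [0.12 0.6  0.11 2.39 0.8 ]
30 55 20 [0.11 0.55 0.12 2.39 0.75]
30 45 0 [0.11 0.51 0.14 2.31 0.45]
30 45 20 [0.1  0.47 0.15 2.3  0.4 ]
40 75 0 None
40 75 20 None
40 65 0 None
40 65 20 None
40 55 0 [0.12 0.59 0.11 2.41 0.81]
40 55 20 [0.11 0.54 0.12 2.41 0.76]
40 45 0 [0.11 0.5  0.14 2.33 0.46]
40 45 20 [0.1  0.45 0.15 2.32 0.41]
50 75 0 None
50 75 20 None
50 65 0 None
50 65 20 None
50 55 0 [0.12 0.58 0.11 2.43 0.82]
50 55 20 [0.11 0.52 0.11 2.43 0.76]
50 45 0 [0.11 0.49 0.14 2.35 0.47]
50 45 20 [0.1  0.44 0.15 2.34 0.41]
```

```bash
cat >> h.py <<'E'
def retreat(phi,th=75):
    p=np.array(bot.state()['ee_pos']); q=ori(phi,th); d=R.from_quat(q).apply([0,0,1.])
    bot.servo_line(p-d*22,max_speed=40)
    bot.servo_line(p-d*32+[0,0,25],max_speed=60,ori=ori(phi,50))
E
python3 - <<'E'
from h import *
retreat(-21); st()
save('scene','s5');save('wrist','w5')
E
python3 -c "
import cv2
b=cv2.imread('pics/s5.png')
cv2.imwrite('pics/s5z.png',cv2.resize(b[60:280,130:400],None,fx=2.5,fy=2.5,interpolation=2))"
```

```text
t18.1 [ 613.7 -239.8  102.2] w0.998 F [-0.8 -0.6 -0.2] [0.19 0.48 0.04 2.35 2.96 0.56 1.62]
```

View pics/s5z.png

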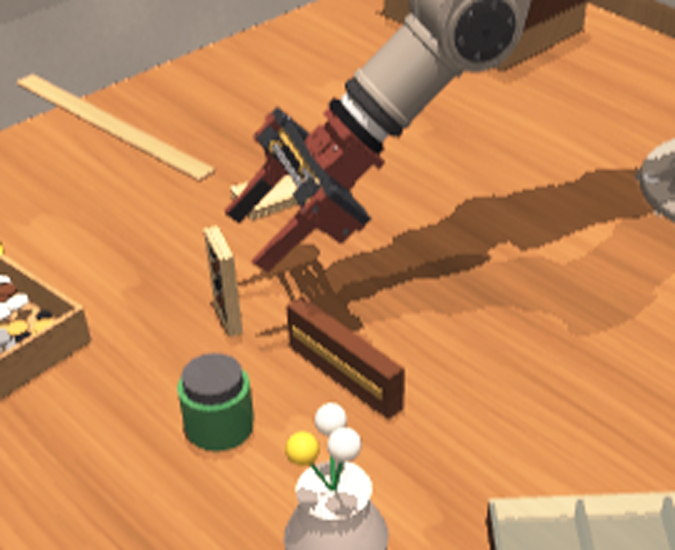

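View pics/w5.png

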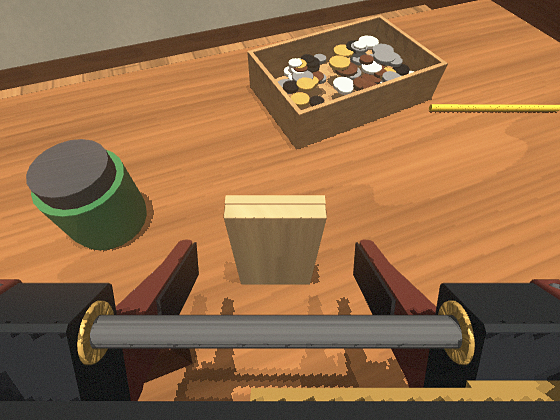

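```bash
cat >> h.py <<'E'
def to_natural():
    p=np.array(bot.state()['ee_pos'])
    bot.servo_line(p+[0,0,60],max_speed=100)
    bot.move_j([.05,.2,.18,2.2,2.98,.25,1.5])
    fingers.move_gripper(0)
    bot.move_j([0.05,.35,.4,1.6,-.4,.4,-1.4])
E
python3 - <<'E'
from h import *
to_natural(); st()
P=np.array([640,-250.]); phi=-21; q=ori(phi,-30); u=np.array([np.cos(np.radians(phi)),np.sin(np.radians(phi))])
print(bot.ik([*(P+u*50),200],q), bot.ik([*(P+u*50),92],q), bot.ik([*(P-u*30),92],q))
save('scene','s6')
E
```

```text
t23.8 [ 799.7 -356.1  412.8] w0.006 F [-0.4 -0.5 -0.4] [ 0.05  0.35  0.4   1.6  -0.4   0.4  -1.4 ]
[ 0.11772156  0.99605831  0.4836481   0.87113816 -0.34651264  1.87024498
 -1.44376343] [ 0.12130159  1.07375064  0.44173945  0.9505409  -0.34654213  1.71148177
 -1.44086489] [ 0.05461399  0.93313673  0.45585057  1.25875409 -0.32510449  1.55821231
 -1.40305316]
```

View pics/s6.png

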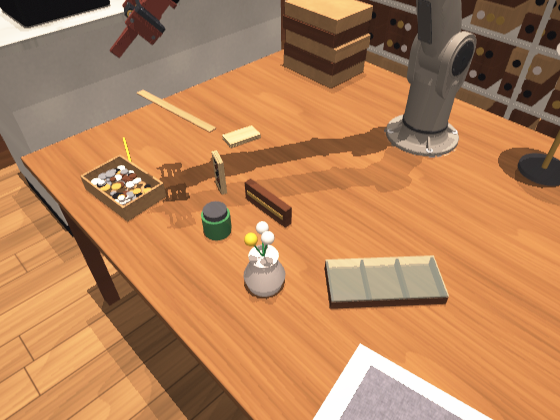

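```bash
cat >> h.py <<'E'
def topple(P,phi):
    P=np.array(P,float); q=ori(phi,-30); u=np.array([np.cos(np.radians(phi)),np.sin(np.radians(phi))])
    bot.reach([*(P+u*55),200],q); bot.servo_line([*(P+u*55),93],max_speed=150)
    print(bot.servo_line([*(P-u*25),93],max_speed=60,max_force=15)); st()
    bot.servo_line([*(P+u*30),130],max_speed=150)
    bot.servo_line([*(P+u*30),200],max_speed=150)
E
python3 - <<'E'
from h import *
topple((640,-250),-21)
save('wrist','w7');save('scene','s7')
E
```

```text
False
 t27.5 [ 616.9 -241.2   92.9] w0.009 F [0.5 0.2 0.5] [ 0.05  0.94  0.47  1.24 -0.33  1.57 -1.4 ]
```

View pics/s7.png

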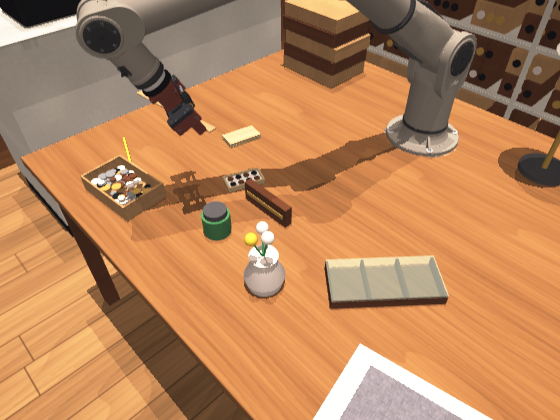

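View pics/w7.png

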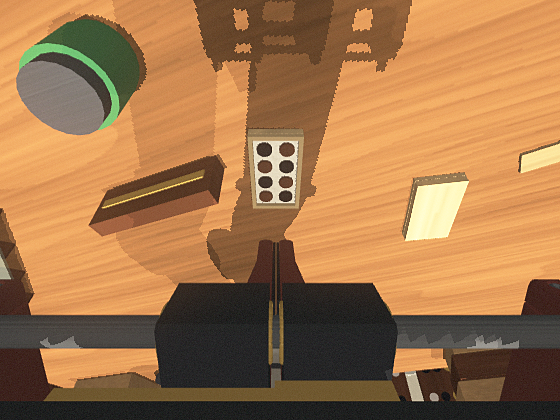

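```bash
python3 - <<'E'
from h import *
w=p2w('wrist',[[248,129],[302,129],[298,208],[251,208]],16);print(w.round(1),w.mean(0))
bot.reach([480,160,220],ori(48.4,0)); st()
i=viewer.camera_info('wrist');print(i['position'],R.from_quat(i['attitude']).apply([0,0,-1]))
save('wrist','w8');im=save('top','t8');save('scene','s8')
E
```

```text
[[ 647.4 -221.7   16. ]
 [ 627.4 -273.6   16. ]
 [ 516.3 -233.    16. ]
 [ 538.3 -175.9   16. ]] [ 582.33367092 -226.05399849   16.        ]
 t30.5 [481.1 159.2 220.1] w0.006 F [-0.4  0.3  0.3] [-0.63  0.2   0.22  1.97 -0.05  0.98 -1.12]
[531.94037657 217.13008259 381.73140084] [-0.18558863 -0.20960044 -0.96001277]
```

View pics/w8.png

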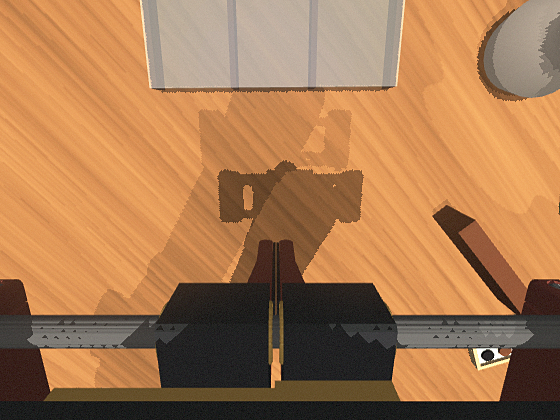

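View pics/t8.png

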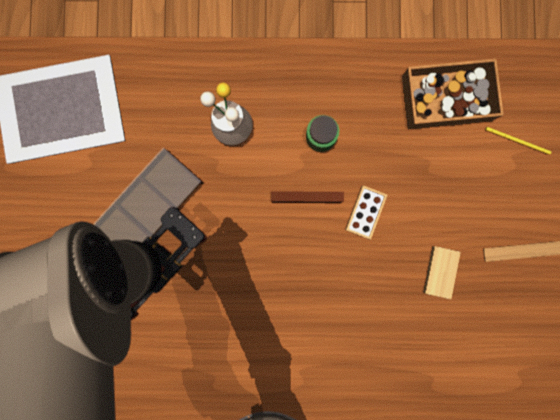

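```bash
python3 - <<'E'
from h import *
a=cv2.imread('pics/w8.png');cv2.imwrite('pics/z8.png',cv2.resize(a[0:110,135:415],None,fx=2.85,fy=2.85,interpolation=2))
w=p2w('wrist',[[150.5,89],[396,91]],31);d=w[1]-w[0];print(w.round(1),np.linalg.norm(d),np.degrees(np.arctan2(d[0],-d[1])),w.mean(0))
im=cv2.imread('pics/t8.png');cv2.imwrite('pics/z9.png',cv2.resize(im[180:245,340:395],None,fx=8,fy=8,interpolation=2))
E
```

```text
[[452.4 323.3  31. ]
 [642.  151.5  31. ]] 255.84952068392576 47.82256777047283 [547.24737122 237.40926313  31.        ]
```

View pics/z8.png

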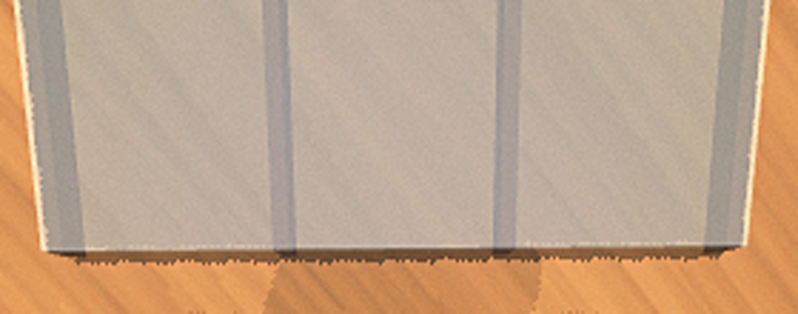

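View pics/z9.png

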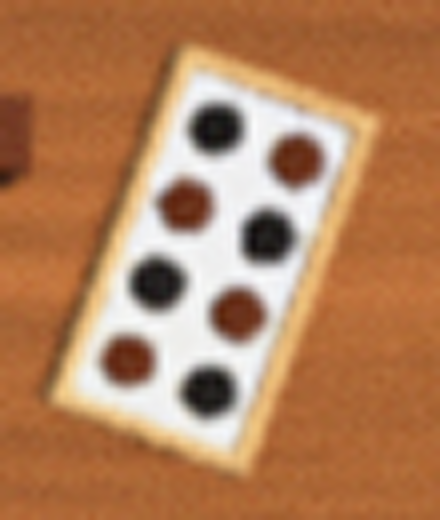

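```bash
cat >> h.py <<'E'
def corners2pose(w):
    w=np.asarray(w)[:,:2].astype(np.float32); (cx,cy),(a,b),t=cv2.minAreaRect(w)
    if a<b: t+=90;a,b=b,a
    return cx,cy,a,b,(t+90)%180-90
CF=np.array([547.5,236.0]); CY=48.2
CI=np.array([np.cos(np.radians(CY)),np.sin(np.radians(CY))]); CL=np.array([-CI[1],CI[0]])
def bayp(k,s,z,dy=0): # k=-1,0,1
    return np.array([*(CF+CL*(84*k+dy)+CI*s),z])
E
python3 - <<'E'
from h import *
w=p2w('top',np.array([[183,42],[380,122],[247,473],[50,400]])/8+[340,180],16); print(corners2pose(w))
for y in (-20.,):
  q=ori(y,0);print(bot.ik([545,-213,60],q))
for k in (-1,0):
  for s in (-130,-15):
    print(k,s,bayp(k,s,4).round(),np.round(bot.ik(bayp(k,s,4),ori(CY,0)),2))
E
```

```text
(577.4036254882812, -225.70101928710938, 110.60262298583984, 61.16848373413086, -20.518356323242188)
[-0.09978612  0.58071746  0.48834571  1.9275225  -0.39681493  0.72882657
 -1.29868406]
-1 -130 [523.  83.   4.] [-0.43  0.57  0.19  2.06 -0.2   0.53 -0.82]
-1 -15 [600. 169.   4.] [-0.52  0.67  0.2   1.84 -0.21  0.65 -0.92]
0 -130 [461. 139.   4.] [-0.55  0.51  0.15  2.17 -0.17  0.47 -1.  ]
0 -15 [538. 225.   4.] [-0.63  0.62  0.16  1.94 -0.17  0.6  -1.09]
```

```bash
cat >> h.py <<'E'
def pick_face_up(x,y,yaw,off=-36):
    q=ori(yaw,0); u=np.array([np.cos(np.radians(yaw)),np.sin(np.radians(yaw)),0])
    t=np.array([x,y,4.])+u*off
    bot.reach(t+[0,0,90],q); fingers.move_gripper(1.0)
    if bot.servo_line(t,max_speed=100,max_force=8): st('contact')
    fingers.move_gripper(0.5); st('grasped')
    bot.servo_line(t+[0,0,70],max_speed=100)
E
python3 - <<'E'
from h import *
pick_face_up(578,-225.7,-20.7); st()
bot.reach(bayp(-1,-120,80),ori(CY,0)); st()
save('wrist','w9'); i=viewer.camera_info('wrist'); np.save('w9.npy',[i],allow_pickle=True)
E
```

```text
grasped t35.1 [ 544.5 -213.     4.2] w0.678 F [0.2 0.2 3.4] [-0.07  0.67  0.44  1.95 -0.47  0.63 -1.25]
 t36.0 [ 543.9 -212.7   73.6] w0.680 F [ 0.3 -0.  -1.8] [-0.12  0.56  0.52  1.92 -0.4   0.76 -1.31]
 t37.1 [530.5  88.5  79.9] w0.682 F [ 1.  -0.3 -1.2] [-0.47  0.45  0.23  2.02 -0.15  0.69 -0.87]
```

View pics/w9.png

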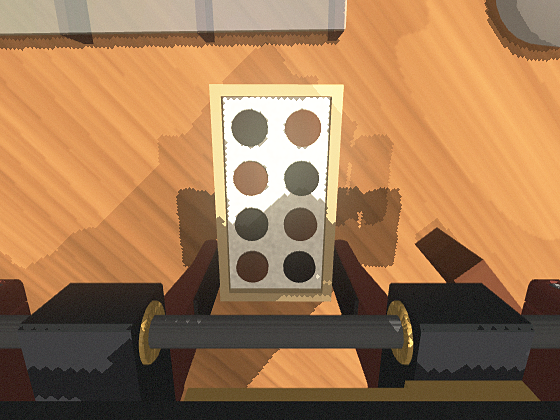

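```bash
python3 - <<'E'
from h import *
P=[[*bayp(-1,0,31)[:2]-CL*45,31],[*bayp(-1,0,31)[:2]+CL*42,31]]
print(w2p('wrist',np.array(P)).round(1)); print(p2w('wrist',[[345,29]],31),P[0])
bot.servo_line(bayp(-1,-118,7),max_speed=100)
print(bot.servo_line(bayp(-1,-60,7),max_speed=80,max_force=8)); st()
save('wrist','w10')
E
```

```text
[[347.1  38. ]
 [202.1  38.7]]
[[645.75417247 154.64350183  31.        ]] [np.float64(643.6664039590892), np.float64(150.01731133782062), 31]
False
 t39.0 [569.7 134.7   6.8] w0.686 F [-0.  -0.4 -1.6] [-0.49  0.62  0.2   1.93 -0.2   0.61 -0.89]
```

View pics/w10.png

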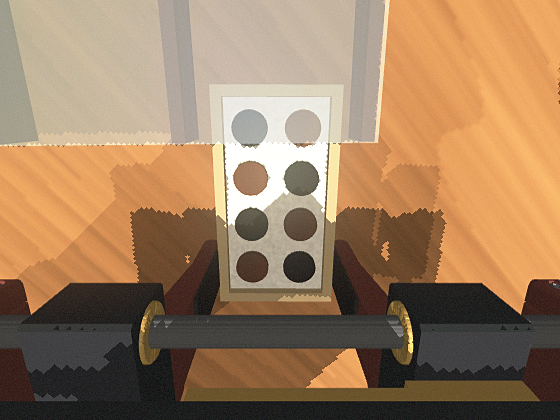

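```bash
python3 - <<'E'
from h import *
print(bot.servo_line(bayp(-1,-20,7),max_speed=80,max_force=8)); st()
bot.servo_line(bayp(-1,-20,5),max_speed=30,max_force=5)
fingers.move_gripper(1.0)
bot.servo_line(bayp(-1,-75,6),max_speed=150)
fingers.move_gripper(0)
print(bot.servo_line(bayp(-1,-20,4),max_speed=60,max_force=8)); st()
save('wrist','w11')
E
```

```text
False
 t39.7 [596.5 164.9   6.8] w0.683 F [-0.   0.7 -1.6] [-0.52  0.66  0.2   1.85 -0.2   0.65 -0.93]
False
 t43.5 [596.8 165.1   4. ] w0.000 F [ 0.1 -0.1 -0.8] [-0.52  0.67  0.2   1.85 -0.2   0.65 -0.93]
```

View pics/w11.png

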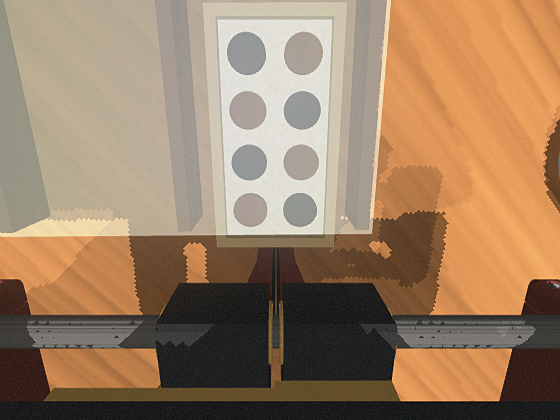

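```bash
python3 - <<'E'
from h import *
r=bot.servo_line(bayp(-1,-2,4),max_speed=25,max_force=7); st(r)
s=bot.state(); print('s=',(np.array(s['ee_pos'])[:2]-bayp(-1,0,0)[:2])@CI)
bot.servo_line(bayp(-1,-50,10),max_speed=100)
save('wrist','w12')
E
```

```text
True t44.1 [605.4 175.    3.4] w0.007 F [-0.6  0.5  0.3] [-0.53  0.68  0.2   1.82 -0.2   0.66 -0.94]
s= -6.909303023298119
```

View pics/w12.png

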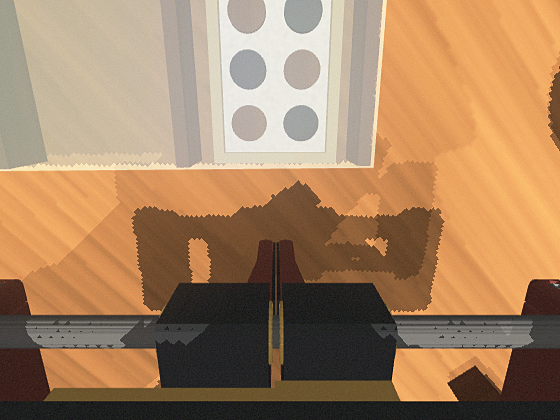

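```bash
python3 - <<'E'
from h import *
a=cv2.imread('pics/w12.png');cv2.imwrite('pics/z12.png',cv2.resize(a[100:185,170:400],None,fx=3.4,fy=3.4,interpolation=2))
for s in (-4,-2,0,2,4): print(s,w2p('wrist',[bayp(-1,s,16),bayp(-1,s,31),bayp(-1,s+9,16)]).round(1).tolist())
E
```

```text
-4 [[276.7, 182.1], [276.8, 188.9], [276.7, 164.2]]
-2 [[276.7, 178.2], [276.8, 184.6], [276.7, 160.1]]
0 [[276.7, 174.2], [276.8, 180.2], [276.7, 156.0]]
2 [[276.7, 170.2], [276.8, 175.9], [276.7, 151.9]]
4 [[276.7, 166.2], [276.8, 171.4], [276.7, 147.8]]
```

View pics/z12.png

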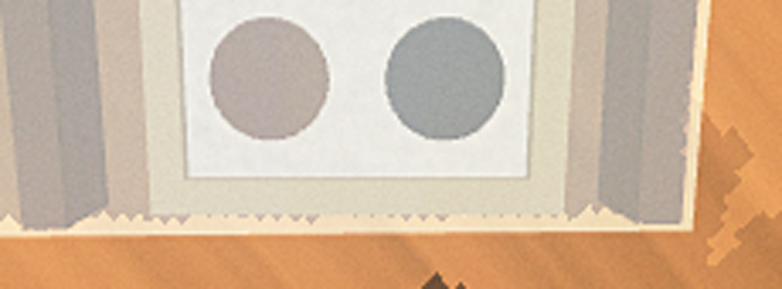

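```bash
python3 - <<'E'
from h import *
for f in (12,20):
    bot.servo_line(bayp(-1,-20,4),max_speed=100)
    r=bot.servo_line(bayp(-1,6,4),max_speed=20,max_force=f); s=bot.state(); st(r)
    print('s=',(np.array(s['ee_pos'])[:2]-bayp(-1,0,0)[:2])@CI, 'F',np.array(s['contact_force'])[:2]@CI)
bot.servo_line(bayp(-1,-25,4),max_speed=100)
# tilt view: look from outside with lower angle
bot.servo_line(bayp(-1,-60,60),max_speed=150,ori=ori(CY,-25))
save('wrist','w13'); 
E
python3 -c "
import cv2
a=cv2.imread('pics/w13.png');print(a.shape)"
```

```text
True t46.0 [605.3 174.9   3.3] w0.007 F [0.8 0.5 0.4] [-0.53  0.68  0.2   1.81 -0.2   0.67 -0.94]
s= -7.015577179650424 F 0.9279202480513983
True t47.1 [605.1 174.7   3.1] w0.006 F [-1.8  0.9  0.4] [-0.53  0.69  0.21  1.8  -0.2   0.69 -0.94]
s= -7.297976132495104 F -0.5460141175683539
(420, 560, 3)
```

View pics/w13.png

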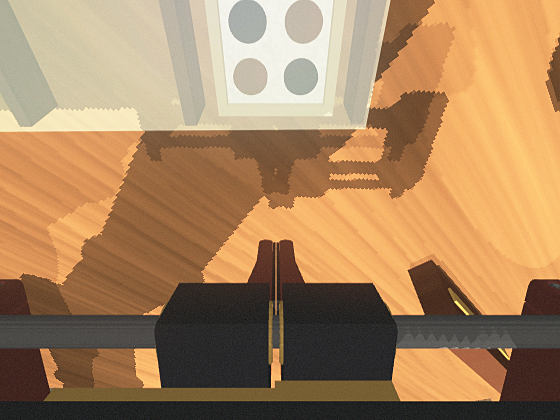

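```bash
python3 - <<'E'
from h import *
a=cv2.imread('pics/w13.png');cv2.imwrite('pics/z13.png',cv2.resize(a[80:145,180:400],None,fx=3.6,fy=3.6,interpolation=2))
def s(px,z): return (p2w('wrist',[px],z)[0][:2]-bayp(-1,0,0)[:2])@CI
for r in (114,116,118,120,124): print(r,s([275,r],16))
for r in (128,130,131): print('glass',r,s([275,r],31))
E
```

```text
114 5.240463552200724
116 4.125741635628768
118 3.0011179197689852
120 1.8664598831901282
124 -0.43350116836556923
glass 128 4.891161489375866
glass 130 3.8173692195078415
glass 131 3.2767899186973892
```

View pics/z13.png

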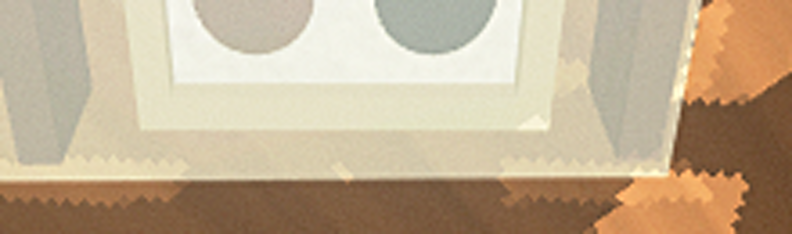

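```bash
sed -i 's/^CF=np.array(\[547.5,236.0\])/CF=np.array([550.2,239.0])/' h.py; python3 - <<'E'
from h import *
bot.servo_line(bayp(-1,-70,150),max_speed=200)
bot.reach([560,-100,300],ori(-10,0)); fingers.move_gripper(1.0); st()
im=save('top','t14'); print(rects(im)); save('scene','s14')
E
```

```text
t51.2 [ 560. -100.  300.] w1.002 F [ 0.5 -0.1  0.2] [-0.46  0.27  0.66  1.75 -0.18  1.18 -1.5 ]
[(490.4, -580.7, 172.8, 29.9, -84.2), (452.2, -409.6, 113.1, 64.5, -13.7), (534.3, -104.9, 144.4, 64.4, -14.8), (636.4, -276.3, 202.1, 146.0, 77.1)]
```

View pics/t14.png

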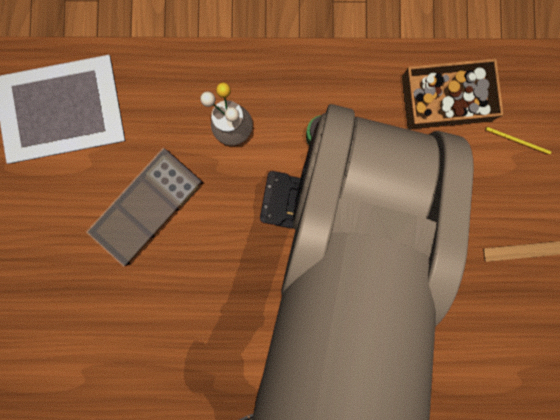

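View pics/s14.png

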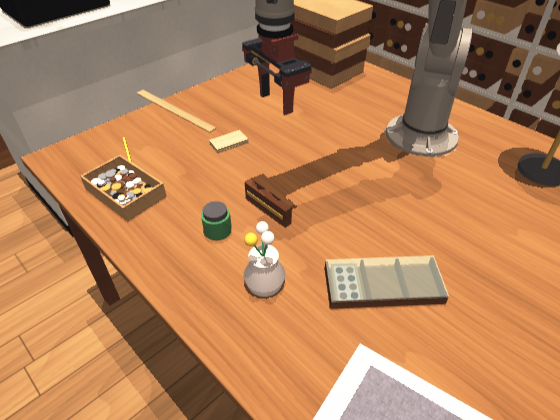

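```bash
python3 - <<'E'
from h import *
bot.reach([500,120,250],ori(30,0)); st()
im=save('top','t15'); print(rects(im))
E
python3 -c "
import cv2
a=cv2.imread('pics/t15.png')
cv2.imwrite('pics/t15z.png',cv2.resize(a[180:310,380:480],None,fx=4,fy=4,interpolation=2))"
```

```text
t52.2 [500.9 118.3 250.5] w0.996 F [ 0.1 -0.4  0.2] [-0.75  0.19  0.46  1.93 -0.09  1.05 -1.3 ]
[(490.4, -580.3, 174.3, 30.5, -84.2), (488.3, -405.2, 112.0, 62.0, -12.5), (384.9, 477.4, 301.5, 250.5, 9.1)]
```

View pics/t15.png

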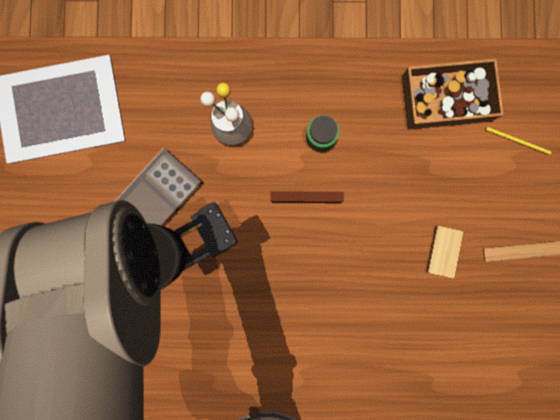

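```bash
python3 - <<'E'
from h import *
t,q=grasp(488.3,-405.2,-12.5)
bot.servo_line(t+[0,0,230],max_speed=200); st('lift')
m=np.array(bot.state()['joints']); m[5]=.25; bot.move_j(m); st()
bot.move_j([.05,.2,.18,2.2,2.98,.25,1.5]); st()
save('wrist','w16')
P=(640,-250);q=ori(-21,75);T=lambda z:tcp([*P,z],q,3)
bot.move_j(bot.ik(T(130),q)); st()
print(bot.servo_line(T(78),max_speed=80,max_force=6)); 
print(bot.servo_line(T(64),max_speed=15,max_force=4)); st()
save('scene','s16'); save('wrist','w17')
E
python3 -c "
import cv2
b=cv2.imread('pics/s16.png')
cv2.imwrite('pics/s16z.png',cv2.resize(b[60:280,130:400],None,fx=2.5,fy=2.5,interpolation=2))"
```

```text
grasped t55.8 [ 503.1 -408.6    6.3] w0.678 F [-0.2 -0.2  1.4] [ 0.1   0.95  0.73  1.59 -0.53  1.09 -0.81]
lift t57.1 [ 502.6 -407.8  233.7] w0.678 F [ 0.   0.  -2.3] [ 0.03  0.71  0.87  1.45 -0.38  1.43 -0.87]
 t58.5 [ 735.3 -665.1  372. ] w0.677 F [ 0.  -0.4 -1.3] [ 0.03  0.71  0.87  1.45 -0.38  0.25 -0.87]
 t61.3 [ 677.5 -232.9  289.1] w0.683 F [-0.3  0.2 -1.3] [0.05 0.2  0.18 2.2  2.98 0.25 1.5 ]
 t62.3 [ 643.5 -251.3  129.8] w0.684 F [ 0.7 -0.4 -0.1] [0.12 0.74 0.1  2.42 2.99 1.32 1.5 ]
False
True
 t63.7 [ 643.1 -251.3   71.1] w0.681 F [-0.3  0.5  2.6] [0.14 0.9  0.08 2.38 2.98 1.44 1.48]
```

View pics/s16z.png

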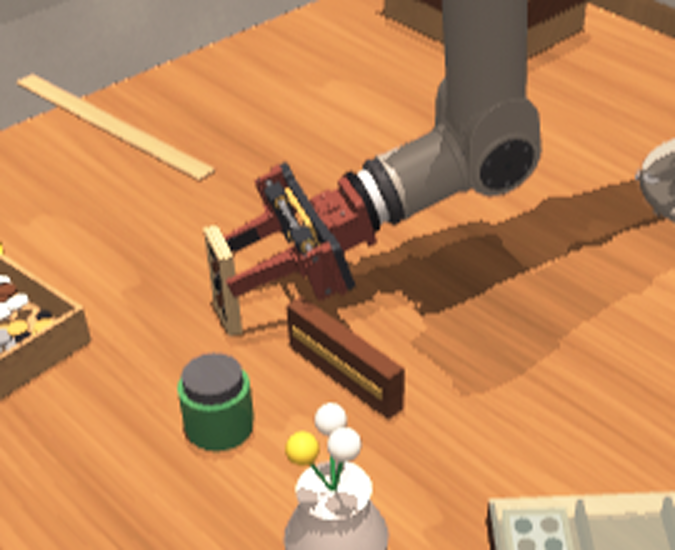

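View pics/w17.png

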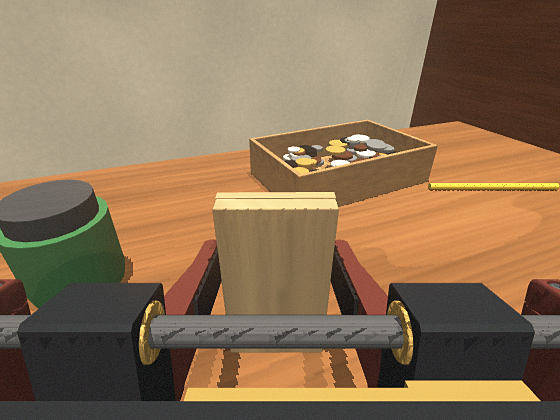

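Identical to the first flip: the board stands upright in the grip. Release, retreat and check it stays standing.

```bash
python3 - <<'E'
from h import *
p=np.array(bot.state()['ee_pos'])
bot.servo_line(p-[0,0,1.5],max_speed=10,max_force=6)
fingers.move_gripper(1.0); retreat(-21); st()
save('wrist','w18')
E
```

```text
t66.3 [ 613.8 -240.   102.4] w1.000 F [-0.1  0.   0.4] [0.19 0.48 0.04 2.35 2.96 0.56 1.62]
```

View pics/w18.png

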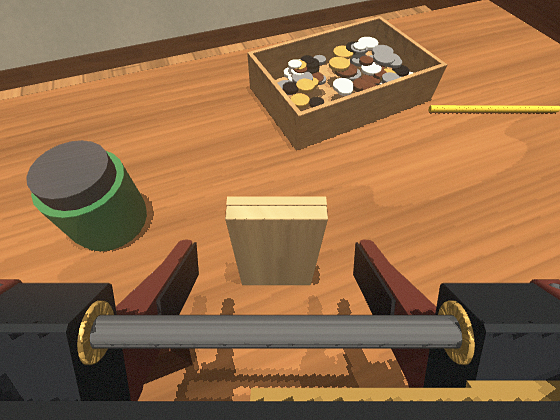

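The board stands at (276,240). I'll topple it now and measure where it lies.

```bash
python3 - <<'E'
from h import *
to_natural(); topple((640,-250),-21)
save('wrist','w19')
bot.reach([500,120,250],ori(30,0)); st()
im=save('top','t19')
# largest light region near the expected spot
h=cv2.cvtColor(im,cv2.COLOR_RGB2HSV); m=((h[:,:,2]>150)&(h[:,:,1]<150)).astype(np.uint8); m[:, :340]=0;m[:,400:]=0;m[:170]=0;m[250:]=0
m=cv2.morphologyEx(m,cv2.MORPH_CLOSE,np.ones((3,3)))
c=np.vstack([k for k in cv2.findContours(m,0,1)[0] if cv2.contourArea(k)>100])[:,0]
print(corners2pose(p2w('top',c,16)))
cv2.imwrite('pics/t19z.png',cv2.resize(im[180:245,340:395,::-1],None,fx=8,fy=8,interpolation=2))
E
```

```text
False
 t75.5 [ 616.9 -241.2   92.9] w0.003 F [-1.3 -0.2 -0.6] [ 0.05  0.94  0.47  1.24 -0.33  1.57 -1.4 ]
 t78.4 [501.  119.1 250.1] w0.004 F [-0.   0.3  0.1] [-0.62  0.18  0.3   1.92 -0.06  1.05 -1.34]
(577.012939453125, -224.85316467285156, 112.80046844482422, 62.48149108886719, -20.98444366455078)
```

View pics/t19.png

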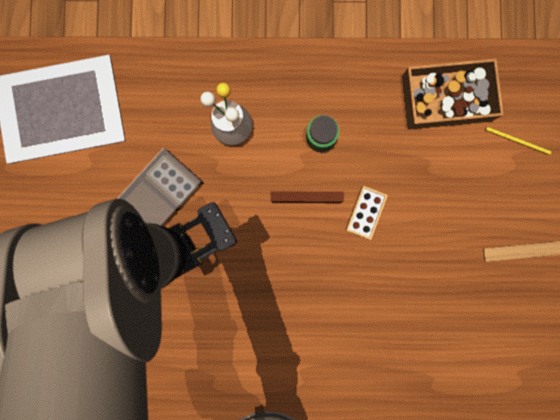

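View pics/t19z.png

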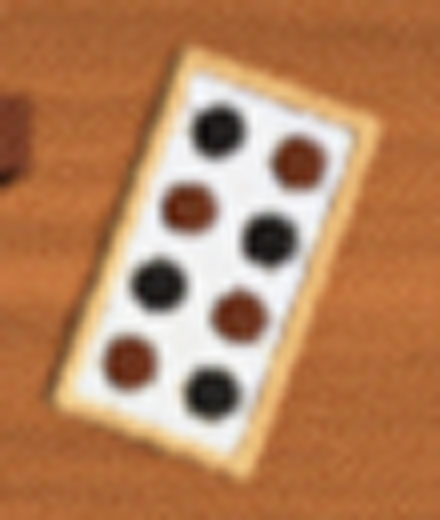

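Face up in the same place. Pick it up and start it into the middle bay.

```bash
python3 - <<'E'
from h import *
pick_face_up(578,-225.5,-20.8)
bot.reach(bayp(0,-120,80),ori(CY,0)); 
bot.servo_line(bayp(0,-120,7),max_speed=100)
print(bot.servo_line(bayp(0,-60,7),max_speed=80,max_force=8)); st()
save('wrist','w20')
E
```

```text
grasped t82.8 [ 544.5 -212.8    4.2] w0.679 F [-0.   0.7  2.4] [-0.06  0.66  0.44  1.95 -0.46  0.63 -1.26]
False
 t86.8 [509.7 193.7   6.8] w0.681 F [ 0.7 -0.1 -1.9] [-0.62  0.58  0.19  2.02 -0.19  0.56 -1.03]
```

View pics/w20.png

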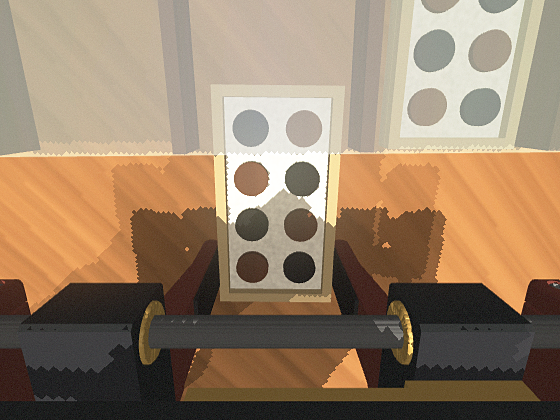

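The board is entering the middle bay centrally, with the dividers at about columns 195 and 362. I'll carry on.

```bash
python3 - <<'E'
from h import *
print(bot.servo_line(bayp(0,-21,7),max_speed=80,max_force=8)); st()
bot.servo_line(bayp(0,-21,5),max_speed=30,max_force=5)
fingers.move_gripper(1.0)
bot.servo_line(bayp(0,-75,6),max_speed=150)
fingers.move_gripper(0)
print(bot.servo_line(bayp(0,-22,4),max_speed=60,max_force=8))
r=bot.servo_line(bayp(0,0,4),max_speed=25,max_force=7); st(r)
print('s=',(np.array(bot.state()['ee_pos'])[:2]-bayp(0,0,0)[:2])@CI)
bot.servo_line(bayp(0,-20,4),max_speed=100)
r=bot.servo_line(bayp(0,0,4),max_speed=20,max_force=14)
print(r,'s=',(np.array(bot.state()['ee_pos'])[:2]-bayp(0,0,0)[:2])@CI)
bot.servo_line(bayp(0,-25,4),max_speed=100)
bot.servo_line(bayp(0,-60,60),max_speed=150,ori=ori(CY,-25))
im=save('wrist','w21'); cv2.imwrite('pics/w21z.png',cv2.resize(im[80:160,180:460,::-1],None,fx=2.8,fy=2.8,interpolation=2))
for k in(0,-1):
  for r in (110,114,118,122,126,130,134): print(k,r,[round((p2w('wrist',[[275 if k==0 else 430,r]],z)[0][:2]-CF)@CI,1) for z in (16,31)])
E
```

```text
False
 t87.5 [535.9 223.    6.8] w0.684 F [ 0.2 -0.8 -1. ] [-0.65  0.62  0.19  1.94 -0.2   0.6  -1.06]
False
True t91.8 [542.4 230.4   3.5] w0.005 F [-0.3 -0.6 -0.2] [-0.65  0.63  0.19  1.92 -0.2   0.61 -1.06]
s= -11.643515544603712
True s= -11.834386640398458
0 110 [np.float64(7.4), np.float64(14.1)]
0 114 [np.float64(5.2), np.float64(12.1)]
0 118 [np.float64(3.0), np.float64(10.1)]
0 122 [np.float64(0.7), np.float64(8.0)]
0 126 [np.float64(-1.6), np.float64(5.9)]
0 130 [np.float64(-4.0), np.float64(3.8)]
0 134 [np.float64(-6.4), np.float64(1.6)]
-1 110 [np.float64(7.3), np.float64(14.0)]
-1 114 [np.float64(5.1), np.float64(12.0)]
-1 118 [np.float64(2.9), np.float64(10.0)]
-1 122 [np.float64(0.6), np.float64(7.9)]
-1 126 [np.float64(-1.7), np.float64(5.8)]
-1 130 [np.float64(-4.1), np.float64(3.7)]
-1 134 [np.float64(-6.5), np.float64(1.5)]
```

View pics/w21.png

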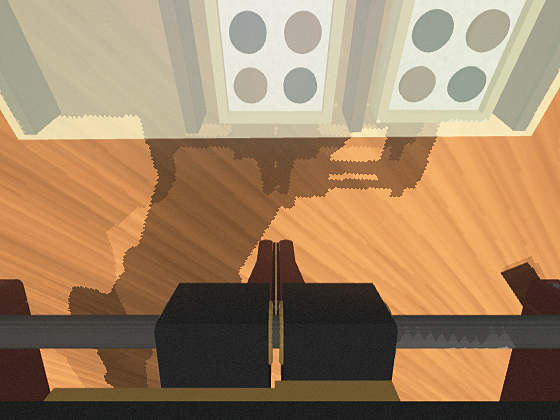

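View pics/w21z.png

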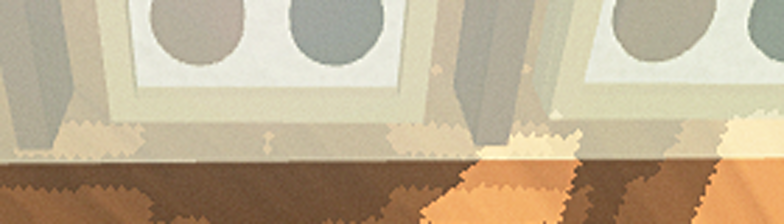

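```bash
python3 - <<'E'
from h import *
bot.servo_line(bayp(0,-80,200),max_speed=200)
bot.reach([520,-200,300],ori(-20,0)); bot.pause(.5); st()
save('top','t22');save('scene','s22')
for c in ('top','scene'):
  for n in ('board1','jar','vase'): print(c,n,[(np.round(d['location']).tolist(),round(d['confidence'],2)) for d in spotter.recognise(c,n)])
E
```

```text
t96.5 [ 520.1 -199.9  300. ] w0.001 F [ 1.   0.2 -0.1] [-0.39  0.26  0.79  1.78 -0.2   1.18 -1.45]
top board1 [([158.0, 227.0], 0.41)]
top jar [([324.0, 134.0], 0.64)]
top vase [([228.0, 118.0], 0.66)]
scene board1 []
scene jar [([217.0, 222.0], 0.98)]
scene vase [([263.0, 269.0], 0.61), ([215.0, 224.0], 0.29)]
```

View pics/t22.png

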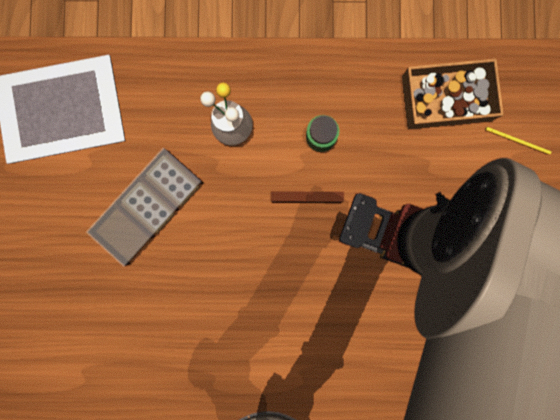

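View pics/s22.png

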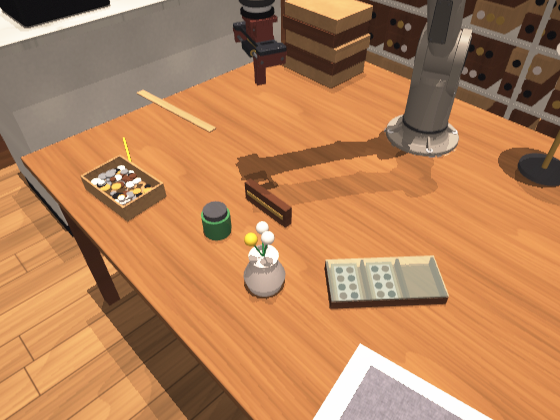

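Both boards are in their bays with the buttons up. The jar (323,133) and the vase (229,115) haven't moved, and there is no other board on the counter.

```bash
python3 - <<'E'
from h import *
print(bot.hand_in()); st()
E
```

```text
the job is handed in; nothing more can be done
None
the job is handed in; nothing more can be done
```

Both boards on the counter are turned face up and fully home in the display case. One is in the bay at the −84 mm end and the other is in the middle bay. I handed the job in at about 97 s of the 210 s allowed; it gives no verdict.

- **How I turned them:** I gripped each board across its width and stood it on end in the open, without using the ledge. I then tipped it over backwards, carried it partway into its bay and pushed it home with closed fingers. The fingers stopped at the same spot (within 0.4 mm) on the repeat, harder pushes.
- **Knocked board:** the second board had been moved a few centimetres while I worked on the first, so I located it again before gripping it.
- **Last checks:** the last wrist view puts both rear edges within about 0.5 mm of the glass front. The jar and vase are where they started, and no third board showed in any view.
- **Disagreements:**
    - The cameras disagreed by about 3–6 mm on where the case front is, so I used the wrist camera and the touch stop.
    - In the last pictures the board detector found one weak match (0.41) in the top view and none in the scene view. I confirmed the boards in those pictures by eye.

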